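# Turn the hot biscuit chocolate side up

### The arm

A 6-joint arm with a two-finger parallel gripper is mounted at the origin on the work surface. World frame = base frame: x ahead of the robot, y to its left, z up, the work surface at z = 0. Lengths are in m, angles in rad, forces in N, time in s.
With the tool pointing down it reaches from about 0.35 to 0.775 m from the base axis. Payload 5.5 kg.
Tool frame: the origin (TCP) lies between the finger pads; the fingertips stand 19 mm ahead of it and the grasp point (between the pads) is the TCP; z points along the fingers, y is the direction in which the jaws open and shut (so a half turn about z gives the same grasp; the last joint's range is limited). The gripper opens to 85 mm and grips with 20 to 120 N. Pads are 22 mm wide; open, the fingers measure 114 mm over their backs; the gripper's body (76 mm by 85 mm) begins 54 mm behind the grasp point. The pads swing forward as they close: fully open they stand 13 mm farther back than shut.
Start: joints at [-1.378, 0.313, 0.046, 1.304, 0, 1.431], TCP at [0.188, -0.543, 0.25] pointing down, gripper open.
Joint ranges: [-2.76, 2.76], [-0.86, 1.69], [-1.03, 1.26], [-2.2, 2.34], [-1.47, 1.5], [-3.14, 3.14]. Speed limits (rad/s): [2.57, 2.57, 3.14, 3.14, 3.14, 3.14].

### API

Orientations are given as a unit quaternion [w, x, y, z].
In Python, from workcell import get_state, cams, workorder gives the robot as it stands.
- The arm moves only by the tool play_rows, never from a script. Its argument "series" is text: rows parted by semicolons, each of 7 numbers parted by spaces: the opening in per cent of the stroke, from 0 (shut) to 100 (fully open), then the shift along the tool's x, y, z in cm, then the turn, a rotation vector about the tool's x, y, z in degrees. A call has 1 to 12 rows; each row shifts and turns the commanded pose from where the row before left it, along the tool's axes as they then stand; what a row does not reach is not made up. A row lasts 1/8 s, in which the tool goes at most 62.5 mm and 10.7 degrees, less where a joint would pass 70% of its speed; a pose out of reach is approached as far as the arm can. A call with a gripper value outside its range is refused whole. The fingers move at their own pace and stop on an object; "newtons" is the grip in N (left out, the last holds). Time passes only in rows, so rows that do not move let the fingers close. It gives the time, the measured TCP pose, the force and the opening at its end, in the units of the state.
- get_state(): the state, without advancing time (a new reading comes with each control period).
- cams.read_camera(name): name is "side" or "top" or "wrist"; returns the picture (400x640x3 uint8, red, green, blue); there is no depth.
- cams.get_calibration(name): a dict with "fx", "fy", "cx", "cy" (pixels), "rvec" (rotation vector, rad) and "tvec" (3), from world to camera coordinates, as OpenCV has them. Camera axes: x right, y down, z forward; pixel columns grow to the right and rows downward; lengths in m; the calibration is good to about 2 mm. A picture is of the moment at which its call begins: read the wrist's pose just before it. get_calibration takes no time and is no camera call; for the wrist camera it gives the pose at the moment of the call.
- workorder.hand_in(): hands the job in, once; it reports no verdict.
The state is a dict: "clock": time; "joint_pos": joint angles; "qvel": joint speeds; "tau": joint torques, N m; "tcp_pos": TCP position; "orientation": TCP orientation; "wrist_force": force on the tool from outside, world axes, zero at the start; "ft_torque": the same for the moment, N m; "finger_gap": finger opening in m.
Only numpy, scipy, OpenCV 4.12 (cv2) and the standard library are available. Lean on these libraries where they do the work, as an engineer would, in place of code of your own. Each camera call takes 0.05 s, during which the arm holds its last target.

### The job

The big biscuit on the cooling rack is still hot and lies chocolate side down: pick up the turner and use it to tip the biscuit over, so that it lies flat on the rack with its chocolate side up, without the gripper touching the biscuit. Then lay the turner back on its white tile, lengthwise along it as it lay before, and leave the canister, funnel and wooden spoon where they are.

Things in the scene. Friction and masses are not known exactly. Their poses are not given: they have to be found in the camera images.
- biscuit_center (a point): Centre of the round, rigid, flat biscuit: 120 mm across, 12 mm thick, about 110 g. One face pale oat, the other dark chocolate. Its z axis points out of the oat face: up at the start, to be down at the end. It lies across the rack's two runners, about midway between them, nearer the rack's -x end (the robot's right).
- rack: Steel cooling rack, fixed, 346 mm long (x axis, roughly world +y), 78 mm wide (y). Origin: centre of footprint, on the counter. Only two runners along x: round wires 6 mm thick, 36 mm either side of the middle line, tops 30 mm up. Open at both ends and between and below them (66 mm clear) but for 4 mm high ties on the counter at x = -160, 0, 160 mm: a blade can enter under the biscuit.
- turner_grip (a point): Centre of the steel turner's (spatula's) grip, 31 mm above the blade's underside. x axis towards the blade, z up. Black handle, a bar 20 mm wide and high, from 90 mm behind this point to 50 mm before it; a 44 mm wide foot at its rear end reaches down to blade level, so the turner stands level by itself. A sloping neck joins handle and blade. About 120 g.
- turner_tip (a point): Middle of the blade's front edge, 175 mm before the grip centre and 30 mm lower. The blade is 50 mm wide, 2.5 mm thick and 80 mm long, flat and level when the turner stands. Same axes as turner_grip.
- rest: Fixed white ceramic tile on which the turner stands, 310 mm long (x axis, roughly the world's +y) by 100 mm wide, 8 mm thick. Origin: centre of its underside, on the counter.
- canister: Bystander: lidded glass canister, 104 mm in diameter, 164 mm high with its knob. Origin: centre of its base.
- funnel: Bystander: red plastic funnel standing on its wide mouth, 110 mm in diameter, 105 mm high. Origin: centre of its mouth on the counter.
- spoon: Bystander: flat bamboo spoon lying on the counter, 230 mm long along its x axis, 9 mm thick. Origin: near its middle, underside.
There are look-alikes about, which are no part of the job. Of the things that look like the part that bears biscuit_center, the middle-sized one is meant.

How it is judged:
By the outcome, as a careful person would: the job done as asked, in the order asked, and still so for the second after the job is handed in, with the robot touching nothing.
It also fails if it takes over 54 s, if anything falls off the work surface, if the arm or the gripper's body presses on something with over 40 N, if the wrist force passes 120 N, or if a joint passes its speed limit or range.

## Working session

There is one attempt and no reset: what is moved stays moved. The work goes in short steps, Python scripts to look and compute and a tool call to move; the robot and the scene stay as the last step left them, time stands still between calls to the robot, and variables do not carry over. Pictures are saved under pics/ and viewed, and the job is handed in when it is done.

Besides the shell and the picture viewer there is one more tool, called after "Call:" as a command line: name --argument value ..., lists and objects as JSON in quotes. play_rows: Moves the arm, as the interface text tells. Its arguments: {"type":"object","properties":{"series":{"type":"string"},"newtons":{"type":"number"}},"required":["series"]}

```bash
ls; mkdir -p pics
python3 - <<'E'
from workcell import get_state, cams, workorder
import cv2
print(get_state())
for n in ("side","top","wrist"):
    print(n,cams.get_calibration(n))
    cv2.imwrite(f"pics/{n}0.png",cams.read_camera(n)[:,:,::-1])
E
```

```text
pics
{'clock': 0.0, 'joint_pos': array([-1.37761314e+00,  3.13998111e-01,  4.49673821e-02,  1.30356960e+00,
       -6.61724529e-06,  1.43118590e+00]), 'qvel': array([ 5.03820312e-04, -5.81756660e-04,  3.33249789e-06,  5.90755925e-04,
       -1.75801412e-04, -2.59710784e-03]), 'tau': array([-3.57723638e-04, -4.80625463e+01,  2.98535067e+01,  1.92455063e-02,
       -1.04678088e-04, -5.73888371e-06]), 'tcp_pos': array([ 0.18773605, -0.54299186,  0.24940538]), 'orientation': array([-9.01587076e-04,  9.86187563e-01,  1.65629937e-01, -2.74658400e-05]), 'wrist_force': array([-0.45150394,  1.01098134,  0.96455747]), 'ft_torque': array([ 0.01402394, -0.00412563, -0.0127359 ]), 'finger_gap': 0.0853322090384145}
side {'fx': 362.2599532219373, 'fy': 362.2599532219373, 'cx': 312.61344705974295, 'cy': 197.00982128379601, 'rvec': array([ 0.00708758,  2.87295324, -1.22577092]), 'tvec': array([ 0.58421822, -0.04774811,  0.86630356])}
top {'fx': 383.81940935552376, 'fy': 383.81940935552376, 'cx': 324.5936772134711, 'cy': 201.29873013672776, 'rvec': array([ 2.19342287, -2.13621393,  0.16793053]), 'tvec': array([0.0947534 , 0.61573846, 0.80259291])}
wrist {'fx': 330.4128331900176, 'fy': 330.4128331900176, 'cx': 320.6700895430631, 'cy': 196.7747177422911, 'rvec': array([-2.33051895,  1.66017767,  0.27914098]), 'tvec': array([-0.57268746, -0.04230439,  0.38248875])}
```

View pics/side0.png

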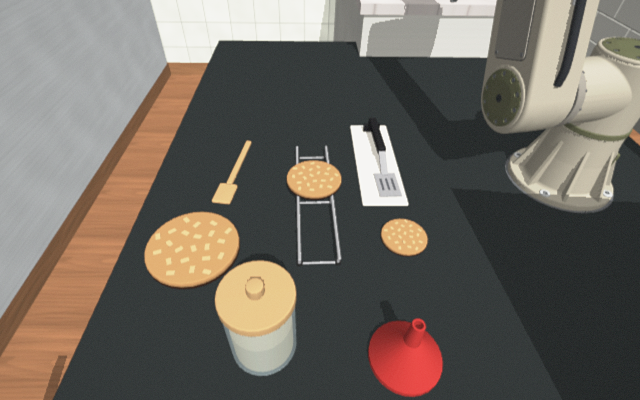

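View pics/top0.png

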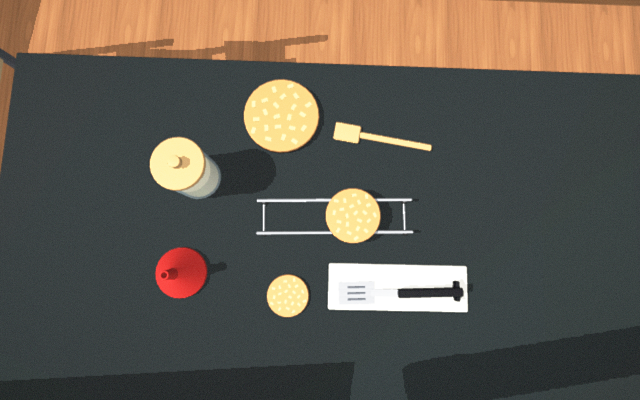

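View pics/wrist0.png

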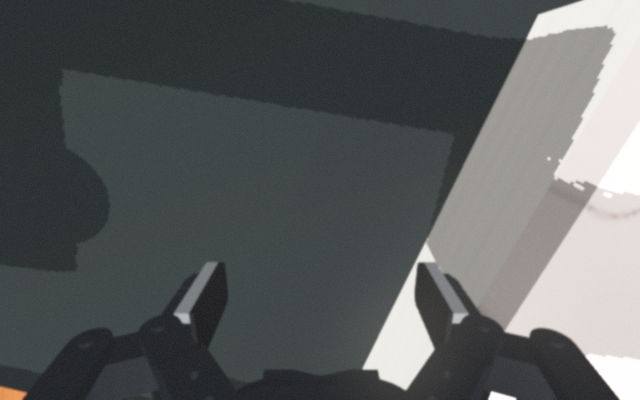

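```bash
cat > h.py <<'E'
import numpy as np, cv2
from scipy.spatial.transform import Rotation as Ro
from workcell import get_state, cams
def cal(n):
    c=cams.get_calibration(n); return Ro.from_rotvec(c['rvec']).as_matrix(),np.array(c['tvec']),c
def ray(n,uv,z,C=None):
    R,t,c=C or cal(n); uv=np.atleast_2d(uv).astype(float)
    d=np.c_[(uv[:,0]-c['cx'])/c['fx'],(uv[:,1]-c['cy'])/c['fy'],np.ones(len(uv))]@R
    o=-R.T@t; return o+d*((z-o[2])/d[:,2])[:,None]
def proj(n,p,C=None):
    R,t,c=C or cal(n); q=np.atleast_2d(p)@R.T+t
    return np.c_[c['fx']*q[:,0]/q[:,2]+c['cx'],c['fy']*q[:,1]/q[:,2]+c['cy']]
E
python3 - <<'E'
from h import *
np.set_printoptions(precision=4,suppress=True)
im=cv2.imread('pics/top0.png').astype(int); B,G,R=im[...,0],im[...,1],im[...,2]
def comps(m,amin=60):
    n,l,s,c=cv2.connectedComponentsWithStats(m.astype(np.uint8)); return [(s[i],c[i],l==i) for i in range(1,n) if s[i][4]>amin]
reg=np.zeros(B.shape,bool); reg[75:330]=1
print('biscuits')
for s,c,m in comps((R-B>60)&(R>150)&reg): 
    cn=max(cv2.findContours(m.astype(np.uint8),0,1)[0],key=len); e=cv2.fitEllipse(cn); print(s,c,e, ray('top',e[0],.042)[0])
white=(B>170)&(R>170)&(np.abs(R-B)<40)&reg
for s,c,m in comps(white):
    cn=max(cv2.findContours(m.astype(np.uint8),0,1)[0],key=len); h=cv2.convexHull(cn); r=cv2.minAreaRect(h); bp=cv2.boxPoints(r); print('white',s,bp.tolist(),ray('top',bp,.008)[:,:2].tolist(), ray('top',r[0],.008))
blk=(R<25)&(G<25)&(B<25); blk[:262]=0;blk[315:]=0;blk[:,:335]=0;blk[:,475:]=0
for s,c,m in comps(blk,30):print('blk',s,c)
E
python3 -c "
import cv2;i=cv2.imread('pics/top0.png');cv2.imwrite('pics/c1.png',cv2.resize(i[180:320,250:480],None,fx=3.4,fy=3.4,interpolation=2))"
```

```text
biscuits
[ 244   79   75   73 4009] [280.8491 115.2716] ((280.7764587402344, 115.2762222290039), (71.8856430053711, 74.31439208984375), 86.46676635742188) [0.8045 0.2142 0.042 ]
[333 122  99  29 945] [371.6095 136.6899] ((369.1312255859375, 136.24835205078125), (16.9899845123291, 105.55450439453125), 100.49352264404297) [0.7624 0.0149 0.042 ]
[ 150  137   55   54 2343] [177.0077 163.4123] ((177.0143280029297, 163.39866638183594), (52.834083557128906, 54.741943359375), 77.15564727783203) [0.6872 0.4364 0.042 ]
[ 326  188   54   55 2175] [352.4313 215.2129] ((352.4673767089844, 215.227294921875), (53.660499572753906, 54.38767623901367), 152.18870544433594) [0.5837 0.0496 0.042 ]
[ 155  248   51   50 1939] [180.5637 272.5482] ((180.1809539794922, 272.537841796875), (48.69112014770508, 50.955875396728516), 49.8919792175293) [0.4523 0.4123 0.042 ]
[ 267  274   42   43 1294] [287.1329 295.3941] ((287.2032470703125, 295.3974914550781), (40.86264419555664, 41.953121185302734), 15.283771514892578) [0.4101 0.185  0.042 ]
white [184 173  24  19 119] [[183.9259796142578, 190.91290283203125], [20
[... 1196 characters left out ...]
95  0.008 ]]
white [256 232  76   3 161] [[256.0, 232.0], [331.0, 232.0], [331.0, 234.0], [256.0, 234.0]] [[0.5434377165382798, 0.26221166201912915], [0.5478159746557082, 0.09414267514627256], [0.5433261700276893, 0.09404135199047783], [0.5389734173047631, 0.2619978251429417]] [[0.5434 0.1783 0.008 ]]
white [ 328  263  140   49 5644] [[327.4173583984375, 308.9670104980469], [328.387451171875, 262.4039001464844], [467.95184326171875, 265.3114929199219], [466.98175048828125, 311.8746032714844]] [[0.37913654423206833, 0.09820309072437453], [0.4800711924314965, 0.09844047881027071], [0.481155317754751, -0.21536484553401497], [0.3793687543046048, -0.21072948798931956]] [[ 0.4295 -0.0567  0.008 ]]
```

View pics/c1.png

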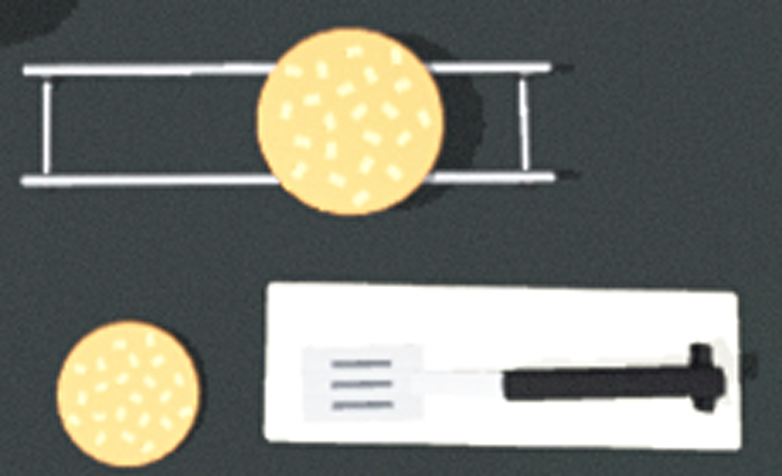

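Run:
```python
from h import *
np.set_printoptions(precision=4,suppress=True)
f=lambda x,y:(250+x/3.4-.35,180+y/3.4-.35)
print('handle front/rear top',ray('top',[f(504,384),f(724,382)],.049))
print('tip',ray('top',[f(303,383)],.010), 'bladecorn',ray('top',[f(306,347),f(302,419),f(424,346),f(423,421)],.010))
print('runner far',ray('top',[f(24,70),f(550,67)],.030)); print('near',ray('top',[f(22,181),f(553,177)],.030))
im=cv2.imread('pics/side0.png'); cv2.imwrite('pics/c2.png',cv2.resize(im[110:275,270:440],None,fx=3.5,fy=3.5,interpolation=2))
m=(im[...,2].astype(int)-im[...,0]>60)&(im[...,2]>150); n,l,s,c=cv2.connectedComponentsWithStats(m.astype(np.uint8))
i=l[180,314];cn=max(cv2.findContours((l==i).astype(np.uint8),0,1)[0],key=len); print(s[i],c[i]); e=cv2.fitEllipse(cn); print(e,ray('side',e[0],.040))
```

```text
handle front/rear top [[ 0.4218 -0.0483  0.049 ]
 [ 0.426  -0.1862  0.049 ]]
tip [[0.4157 0.0741 0.01  ]] bladecorn [[ 0.4386  0.0726  0.01  ]
 [ 0.3929  0.0743  0.01  ]
 [ 0.441  -0.0043  0.01  ]
 [ 0.3933 -0.0041  0.01  ]]
runner far [[ 0.6123  0.2606  0.03  ]
 [ 0.624  -0.0828  0.03  ]]
near [[ 0.5405  0.2585  0.03  ]
 [ 0.552  -0.0844  0.03  ]]
[ 287  161   54   37 1609] [313.5625 178.7812]
((313.56414794921875, 178.80450439453125), (36.676048278808594, 53.6247673034668), 91.75862884521484) [[0.5835 0.056  0.04  ]]
```

View pics/c2.png

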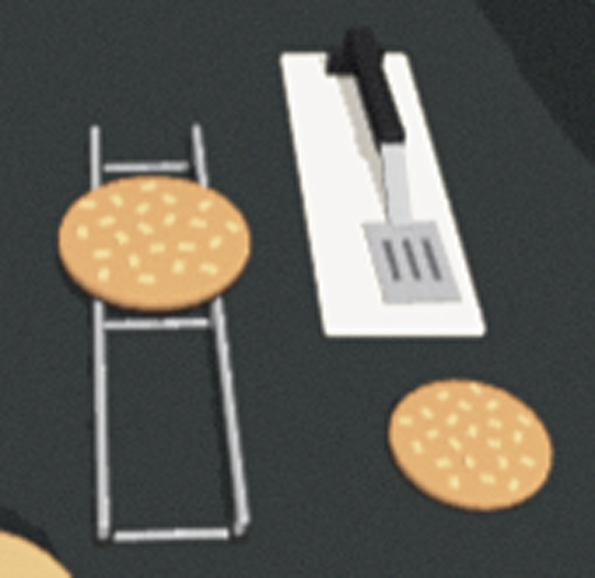

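```bash
cat >> h.py <<'E'
from scipy.spatial.transform import Slerp
np.set_printoptions(precision=4,suppress=True)
def turner(grip,head,theta,alpha):
    """TCP pose from grip position, heading deg, nose-down pitch theta deg, grasp tilt alpha"""
    h=np.radians(head); x=np.array([np.cos(h),np.sin(h),0]); z=np.array([0,0,-1.]); y=np.cross(z,x)
    return np.array(grip,float), Ro.from_matrix(np.c_[x,y,z])*Ro.from_euler('y',alpha-theta,degrees=True)
def now():
    s=get_state(); q=s['orientation']; return s['tcp_pos'],Ro.from_quat([q[1],q[2],q[3],q[0]])
def rows(P0,P1,n,op,nd=2):
    p0,r0=P0;p1,r1=P1; sl=Slerp([0,1],Ro.concatenate([r0,r1])); pc,rc=p0,r0; out=[]
    for i in range(1,n+1):
        f=i/n; pt=p0+(p1-p0)*f; rt=sl(f)
        d=np.round(rc.inv().apply(pt-pc)*100,nd); v=np.round(np.degrees((rc.inv()*rt).as_rotvec()),1)
        out.append(' '.join([f'{op:g}']+[f'{a:g}' for a in np.r_[d,v]+0.0]))
        pc=pc+rc.apply(d/100); rc=rc*Ro.from_rotvec(np.radians(v))
    print(';\n'.join(out)); print('end err mm',(pc-p1)*1000,'maxstep',np.linalg.norm(p1-p0)/n*1000,np.degrees((r0.inv()*r1).magnitude())/n)
    return pc,rc
def flip(th,piv=(.5816,.110,.030),ins=65,D=60*2,head=92,alpha=35,gap=0):
    h=np.radians(head);xt=np.array([np.cos(h),np.sin(h),0]);t=np.radians(th);z=np.array([0,0,1.])
    r=(D-ins+175)/1000; o=.0285+gap
    g=np.array(piv)+r*(-np.cos(t)*xt+np.sin(t)*z)+o*(np.sin(t)*xt+np.cos(t)*z)
    return turner(g,head,th,alpha)
E
python3 - <<'E'
from h import *
e=flip(100); print(e[0]); rows(now(),e,16,100,1)
E
```

```text
[0.5792 0.178  0.2516]
100 3.8 -3.5 0 -2.6 -3.5 -4;
100 4 -3.1 -0.4 -2.5 -3.5 -4.1;
100 4.2 -2.9 -0.8 -2.6 -3.4 -4;
100 4.3 -2.5 -1.1 -2.6 -3.5 -4;
100 4.4 -2.2 -1.6 -2.6 -3.5 -4.1;
100 4.4 -1.7 -1.8 -2.5 -3.5 -4;
100 4.4 -1.4 -2.3 -2.6 -3.5 -4;
100 4.4 -0.9 -2.5 -2.6 -3.4 -4;
100 4.2 -0.6 -2.8 -2.6 -3.5 -4.1;
100 4.1 -0.1 -3.1 -2.5 -3.5 -4;
100 3.9 0.4 -3.4 -2.6 -3.5 -4;
100 3.6 0.7 -3.5 -2.6 -3.5 -4.1;
100 3.4 1.2 -3.7 -2.5 -3.4 -4;
100 3 1.5 -3.9 -2.6 -3.5 -4;
100 2.6 1.9 -3.9 -2.6 -3.5 -4.1;
100 2.3 2.3 -4 -2.6 -3.5 -4
end err mm [-0.2656 -0.121   0.0739] maxstep 51.279840112854636 5.914130548001133
```

Call:
play_rows --series "100 3.8 -3.5 0 -2.6 -3.5 -4;100 4 -3.1 -0.4 -2.5 -3.5 -4.1;100 4.2 -2.9 -0.8 -2.6 -3.4 -4;100 4.3 -2.5 -1.1 -2.6 -3.5 -4;100 4.4 -2.2 -1.6 -2.6 -3.5 -4.1;100 4.4 -1.7 -1.8 -2.5 -3.5 -4;100 4.4 -1.4 -2.3 -2.6 -3.5 -4;100 4.4 -0.9 -2.5 -2.6 -3.4 -4"

```text
clock: 1.15
tcp_pos: [0.3846, -0.1816, 0.2513]
orientation: [0.213, 0.857, 0.422, -0.203]
wrist_force: [1.2, -0.4, 0.1]
finger_gap: 0.0853
```

Call:
play_rows --series "100 4.2 -0.6 -2.8 -2.6 -3.5 -4.1;100 4.1 -0.1 -3.1 -2.5 -3.5 -4;100 3.9 0.4 -3.4 -2.6 -3.5 -4;100 3.6 0.7 -3.5 -2.6 -3.5 -4.1;100 3.4 1.2 -3.7 -2.5 -3.4 -4;100 3 1.5 -3.9 -2.6 -3.5 -4;100 2.6 1.9 -3.9 -2.6 -3.5 -4.1;100 2.3 2.3 -4 -2.6 -3.5 -4;100 0 0 0 0 0 0;100 0 0 0 0 0 0"

```text
clock: 2.4
tcp_pos: [0.5789, 0.1776, 0.2503]
orientation: [0.387, 0.585, 0.607, -0.374]
wrist_force: [0.2, 0.2, -0.1]
finger_gap: 0.0855
```

Run:
```python
from h import *
s=get_state();p,r=now();e=flip(100);print(s['clock'],s['joint_pos'],p,e[0],(r.inv()*e[1]).as_rotvec(True))
cv2.imwrite('pics/s1.png',cams.read_camera('side')[:,:,::-1])
```

```text
2.4 [ 0.5372  0.9062  0.5592  2.028  -0.9198  2.4868] [0.5789 0.1776 0.2503] [0.5792 0.178  0.2516] [0.0265 0.14   0.0682]
```

View pics/s1.png

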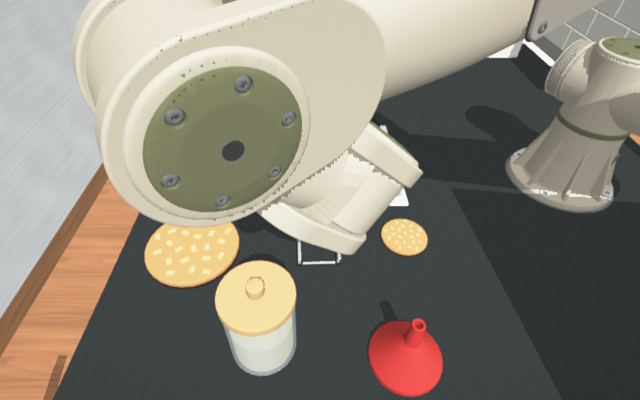

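Run:
```python
from h import *
P=rows(now(),turner((.4235,-.137,.095),92,0,35),14,100,1)
print(); rows(P,turner((.4235,-.0985,.039),92,0,35),4,100)
```

```text
100 0.1 -1.2 2.5 0 7.1 0;
100 -0.2 -1.2 2.4 0 7.2 0;
100 -0.6 -1.2 2.4 0 7.1 0;
100 -0.8 -1.2 2.4 0 7.2 0;
100 -1.1 -1.1 2.2 0 7.1 0;
100 -1.3 -1.2 2 0 7.2 0;
100 -1.7 -1.2 1.9 0 7.1 0;
100 -1.8 -1.2 1.7 0 7.2 0;
100 -2 -1.2 1.4 0 7.1 0;
100 -2.2 -1.2 1.1 0 7.2 0;
100 -2.3 -1.2 0.9 0 7.1 0;
100 -2.4 -1.2 0.6 0 7.2 0;
100 -2.5 -1.1 0.2 0 7.1 0;
100 -2.4 -1.2 0 0 7.2 0
end err mm [0.2949 0.4921 0.0843] maxstep 27.40747827605939 7.149570115914885

100 -0.03 0.02 1.69 0 0 0;
100 -0.02 0.03 1.7 0 0 0;
100 -0.03 0.02 1.69 0 0 0;
100 -0.03 0.03 1.69 0 0 0
end err mm [ 0.0079 -0.0589  0.0014] maxstep 16.93762896251879 0.009216454561608146
```

Call:
play_rows --series "100 0.1 -1.2 2.5 0 7.1 0;100 -0.2 -1.2 2.4 0 7.2 0;100 -0.6 -1.2 2.4 0 7.1 0;100 -0.8 -1.2 2.4 0 7.2 0;100 -1.1 -1.1 2.2 0 7.1 0;100 -1.3 -1.2 2 0 7.2 0;100 -1.7 -1.2 1.9 0 7.1 0;100 -1.8 -1.2 1.7 0 7.2 0;100 -2 -1.2 1.4 0 7.1 0;100 -2.2 -1.2 1.1 0 7.2 0;100 -2.3 -1.2 0.9 0 7.1 0"

```text
clock: 3.82
tcp_pos: [0.4558, -0.0706, 0.1306]
orientation: [-0.082, 0.69, 0.714, 0.084]
wrist_force: [0.8, -0.2, -0.5]
finger_gap: 0.0856
```

Call:
play_rows --series "100 -2.4 -1.2 0.6 0 7.2 0;100 -2.5 -1.1 0.2 0 7.1 0;100 -2.4 -1.2 0 0 7.2 0;100 0 0 0 0 0 0;100 0 0 0 0 0 0"

```text
clock: 4.45
tcp_pos: [0.4237, -0.1366, 0.0961]
orientation: [-0.215, 0.663, 0.686, 0.209]
wrist_force: [0.1, -0.6, 0.7]
finger_gap: 0.0852
```

Run:
```python
from h import *
s=get_state();p,r=now();e=turner((.4235,-.0985,.039),92,0,35);print(s['clock'],s['joint_pos'],p,(r.inv()*e[1]).as_rotvec(True))
C=cal('wrist');cv2.imwrite('pics/w1.png',cams.read_camera('wrist')[:,:,::-1])
cv2.imwrite('pics/t1.png',cams.read_camera('top')[:,:,::-1])
print(proj('wrist',[e[0],e[0]+[-.003,.09,0]],C))
rows(now(),e,4,100)
```

```text
4.45 [-0.7604  0.4835 -0.27    1.2774  0.4138  0.6783] [ 0.4237 -0.1366  0.0961] [ 0.1433  0.1263 -0.0163]
[[322.8203 227.6574]
 [322.5405 102.6184]]
100 -0.06 0.01 1.71 0 0 0;
100 -0.06 0.01 1.71 0 0.1 0.1;
100 -0.06 0.02 1.71 0.1 0 0;
100 -0.06 0.01 1.71 0 0.1 0
end err mm [-0.0298  0.0315 -0.0291] maxstep 17.100494795546766 0.05896388878099924
```

View pics/w1.png

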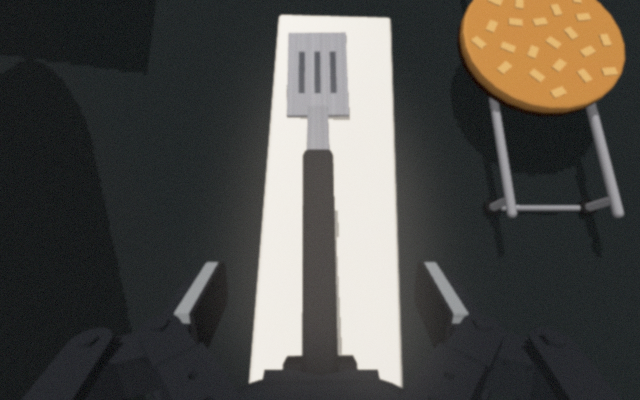

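View pics/t1.png

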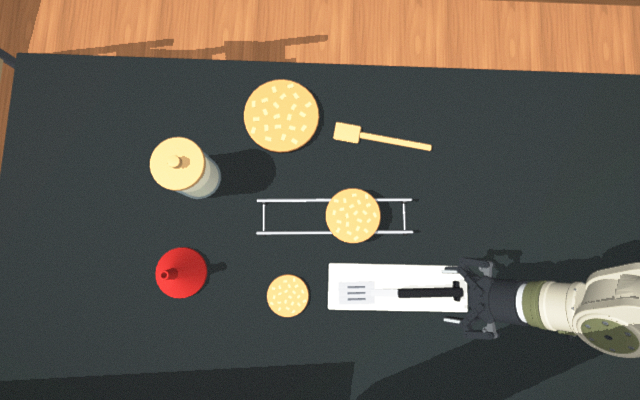

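Run:
```python
from h import *
print(ray('wrist',[(318,151)],.049),ray('wrist',[(320,330)],.049),ray('wrist',[(317,33)],.0105))
C=cal('wrist'); e=turner((.4222,-.0985,.039),92.0,0,35); rows(now(),e,4,100)
```

```text
[[ 0.4191 -0.0492  0.049 ]] [[ 0.4244 -0.1573  0.049 ]] [[0.4132 0.0784 0.0105]]
100 -0.06 -0.02 1.71 0 0 0;
100 -0.06 -0.02 1.71 0 0.1 0.1;
100 -0.06 -0.02 1.71 0.1 0 0;
100 -0.06 -0.02 1.71 0 0.1 0
end err mm [-0.029  -0.0147 -0.0316] maxstep 17.10683702105161 0.05896388878099924
```

Call:
play_rows --series "100 -0.06 -0.02 1.71 0 0 0;100 -0.06 -0.02 1.71 0 0.1 0.1;100 -0.06 -0.02 1.71 0.1 0 0;100 -0.06 -0.02 1.71 0 0.1 -0.5;100 0 0 0 0 0 0;0 0 0 0 0 0 0;0 0 0 0 0 0 0;0 0 0 0 0 0 0;0 0 0 0 0 0 0;0 0 0 0 0 0 0;0 0 0 0 0 0 0" --newtons 70

```text
clock: 5.92
tcp_pos: [0.4223, -0.0993, 0.0378]
orientation: [-0.217, 0.659, 0.688, 0.21]
wrist_force: [-0.6, -2.7, 6.0]
finger_gap: 0.0193
```

Run:
```python
from h import *
s=get_state();p,r=now();print(s['clock'],p,s['finger_gap'],s['wrist_force'])
e=turner((.4222,-.0985,.039),92.0,0,35);print((r.inv()*e[1]).as_rotvec(True))
C=cal('wrist');cv2.imwrite('pics/w2.png',cams.read_camera('wrist')[:,:,::-1])
```

```text
5.925 [ 0.4223 -0.0993  0.0378] 0.019299225976715215 [-0.6269 -2.7163  5.9913]
[-0.0595 -0.1668  0.4372]
```

View pics/w2.png

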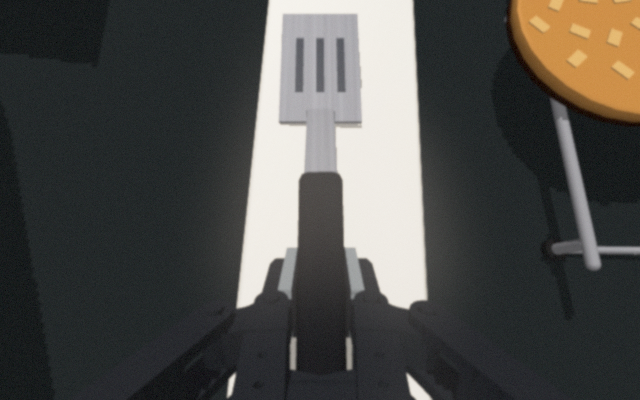

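Run:
```python
from h import *
P=now();R=P[1]
P=rows(P,(P[0]+[0,0,.065],R),3,0)
P=rows(P,turner((.5945,-.275,.10),92,0,35),8,0)
```

```text
0 1.25 0.01 -1.77 0 0 0;
0 1.25 0 -1.77 0 0 0;
0 1.24 0.01 -1.77 0 0 0
end err mm [-0.021  -0.0151 -0.0507] maxstep 21.666666666666668 0.0
0 -1.89 2.06 -1.28 0 0 0.1;
0 -1.89 2.06 -1.28 0 0 0;
0 -1.89 2.07 -1.29 0 -0.1 0.1;
0 -1.88 2.06 -1.28 0 0 0;
0 -1.89 2.07 -1.28 0 0 0.1;
0 -1.88 2.07 -1.27 0 0 0;
0 -1.89 2.07 -1.28 -0.1 0 0.1;
0 -1.88 2.08 -1.28 0 -0.1 0
end err mm [ 0.0475 -0.0417 -0.0125] maxstep 30.766987847719886 0.058731924382398784
```

Call:
play_rows --series "0 1.25 0 -1.77 0 0 0;0 1.25 0 -1.77 0 0 0;0 1.25 0 -1.77 0 0 0;0 -1.89 2.06 -1.28 0 0 0.1;0 -1.89 2.06 -1.28 0 0 0;0 -1.89 2.07 -1.29 0 -0.1 0.1;0 -1.88 2.06 -1.28 0 0 0;0 -1.89 2.07 -1.28 0 0 0.1;0 -1.88 2.07 -1.27 0 0 0;0 -1.89 2.07 -1.28 -0.1 0 0.1;0 -1.88 2.08 -1.28 0 -0.1 0;0 0 0 0 0 0 0"

```text
clock: 7.48
tcp_pos: [0.5948, -0.2757, 0.0974]
orientation: [-0.216, 0.662, 0.686, 0.209]
wrist_force: [-0.3, -0.3, -1.8]
finger_gap: 0.0188
```

Call:
play_rows --series "0 0 0 0 0 0 0"

```text
clock: 7.6
tcp_pos: [0.5936, -0.274, 0.0986]
orientation: [-0.217, 0.662, 0.686, 0.209]
wrist_force: [-0.7, 0.2, -1.3]
finger_gap: 0.0194
```

Run:
```python
from h import *
s=get_state();p,r=now();print(s['clock'],s['joint_pos'],p,s['finger_gap'],s['wrist_force'])
print((r.inv()*turner((0,0,0),92,0,35)[1]).as_rotvec(True))
for n in('wrist','top','side'): cv2.imwrite(f'pics/{n}3.png',cams.read_camera(n)[:,:,::-1])
h=np.radians(92);x=np.array([np.cos(h),np.sin(h),0]);tip=p+x*.175-[0,0,.03]
for n in('wrist','top','side'): print(n,proj(n,[tip,tip+[.025,0,0],tip-[.025,0,0]]).tolist())
a=cv2.imread('pics/top3.png');cv2.imwrite('pics/t3c.png',cv2.resize(a[180:260,300:500],None,fx=4,fy=4,interpolation=2))
a=cv2.imread('pics/side3.png');cv2.imwrite('pics/s3c.png',cv2.resize(a[60:220,250:450],None,fx=3.5,fy=3.5,interpolation=2))
```

```text
7.6 [-0.7363  0.8805  0.48    1.6263  0.4237  0.6996] [ 0.5936 -0.274   0.0986] 0.019392025555763612 [-0.7113  0.1722 -1.2895]
[-0.0758 -0.0724 -0.0086]
wrist [[321.23440005321237, 20.953459037728067], [358.2588836186925, 22.01407548787145], [284.2932482599505, 19.89522973900239]]
top [[423.71005192794007, 214.17029229968043], [423.60435334418196, 202.47503500818894], [423.8166022507075, 225.95979216760162]]
side [[311.25774677507155, 127.99024017193352], [300.95649337866206, 127.92409975422105], [321.5482331101245, 128.05631145845308]]
```

View pics/wrist3.png

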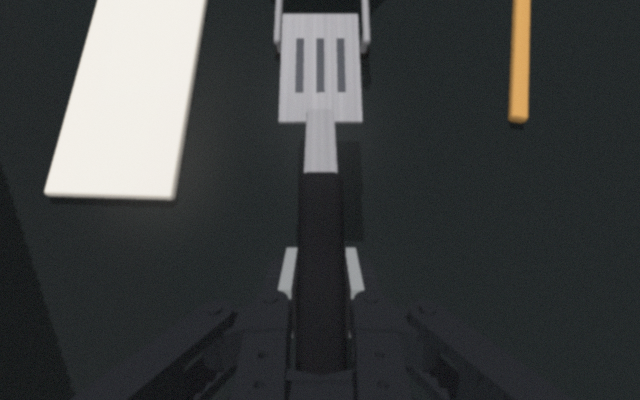

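View pics/t3c.png

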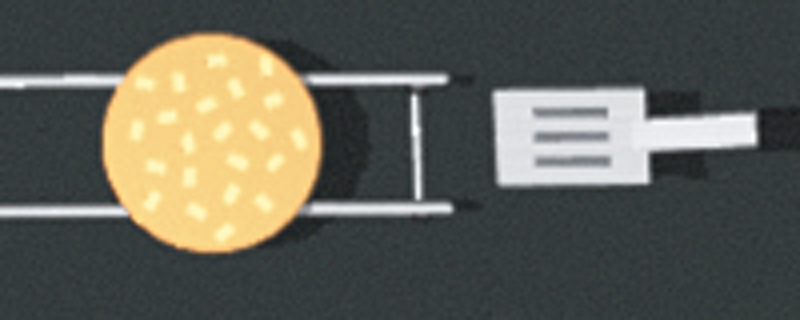

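View pics/s3c.png

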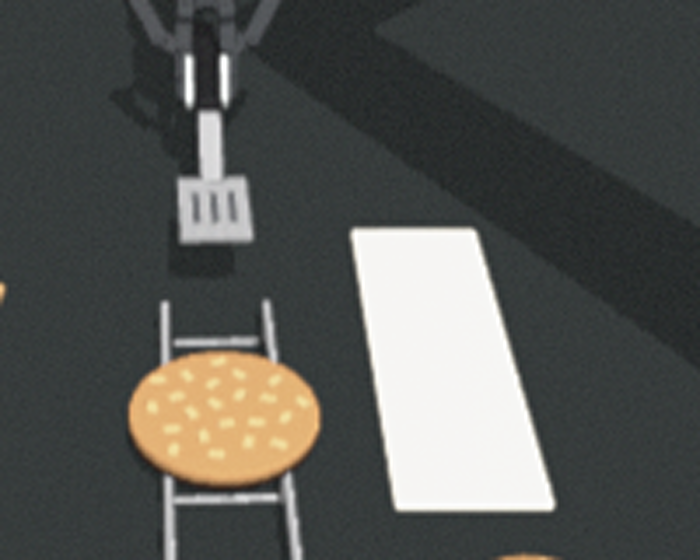

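Run:
```python
from h import *
P=now()
P=rows(P,turner((.5945,-.275,.0445),92,0,35),3,0)
P=rows(P,turner((.5891,-.115,.0445),92,0,35),7,0)
```

```text
0 -1.09 0.03 1.48 0 0 0;
0 -1.09 0.02 1.49 0 0 0;
0 -1.09 0.03 1.48 0 0 0
end err mm [0.0437 0.0004 0.0449] maxstep 18.424212922989167 0.01933919081972928
0 1.87 0 1.31 0 0 0;
0 1.88 0.01 1.32 0 0 0;
0 1.87 0 1.31 0 0 0;
0 1.87 0.01 1.31 0 0 0;
0 1.87 0 1.32 0 0 0;
0 1.88 0 1.31 0 0 0;
0 1.87 0.01 1.31 0 0 0
end err mm [0.0102 0.011  0.0265] maxstep 22.870306365920214 0.008288224637026834
```

Call:
play_rows --series "0 -1.09 0.03 1.48 0 0 0;0 -1.09 0.02 1.49 0 0 0;0 -1.09 0.03 1.48 0 0 0;0 1.87 0 1.31 0 0 0;0 1.88 0.01 1.32 0 0 0;0 1.87 0 1.31 0 0 0;0 1.87 0.01 1.31 0 0 0;0 1.87 0 1.32 0 0 0;0 1.88 0 1.31 0 0 0;0 1.87 0.01 1.31 0 0 0;0 0 0 0 0 0 0;0 0 0 0 0 0 0"

```text
clock: 9.25
tcp_pos: [0.5896, -0.116, 0.0436]
orientation: [-0.216, 0.662, 0.686, 0.209]
wrist_force: [-0.5, -0.7, -1.5]
finger_gap: 0.0194
```

Run:
```python
from h import *
s=get_state();p,r=now();print(s['clock'],s['joint_pos'],p,s['finger_gap'],s['wrist_force'])
print((r.inv()*turner((0,0,0),92,0,35)[1]).as_rotvec(True))
for n in('wrist','top'): cv2.imwrite(f'pics/{n}4.png',cams.read_camera(n)[:,:,::-1])
a=cv2.imread('pics/top4.png');cv2.imwrite('pics/t4c.png',cv2.resize(a[180:260,300:500],None,fx=4,fy=4,interpolation=2))
```

```text
9.25 [-0.5578  0.737   0.0624  1.2693  0.4954  0.882 ] [ 0.5896 -0.116   0.0436] 0.019446727430428447 [-0.493  -0.6946 -1.5088]
[-0.0222  0.01    0.0334]
```

View pics/wrist4.png

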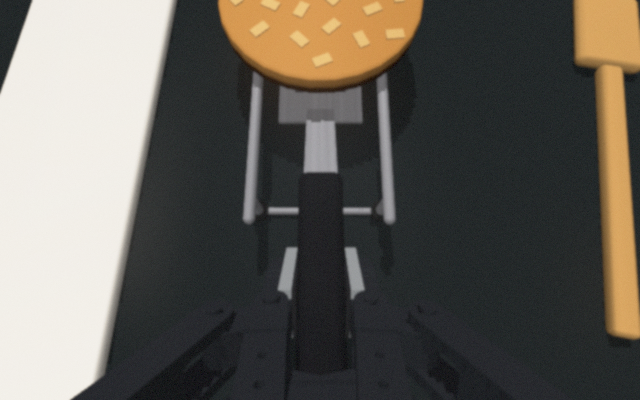

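View pics/t4c.png

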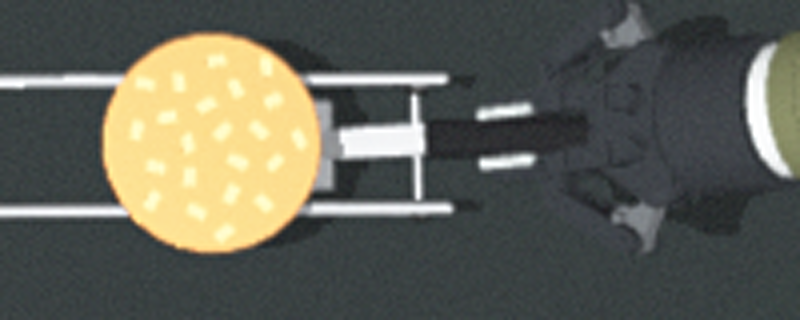

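```bash
cat >> h.py <<'E'
PV=(.5815,.112,.030)
def fl(th,ins=55,gap=-.001): 
    return flip(th,piv=PV,ins=ins,gap=gap)
E
python3 - <<'E'
from h import *
P=now(); T=fl(0); print(T[0])
P=rows(P,(T[0]-[0,0,.003],T[1]),4,0)
P=rows(P,T,1,0)
for i in range(1,9):
    P=rows(P,fl(4*i),1,0)
E
```

```text
[ 0.5899 -0.1279  0.0575]
0 -0.08 -0.01 -0.38 0 0 0;
0 -0.08 -0.01 -0.38 0 0 0;
0 -0.07 0 -0.38 0 0 0;
0 -0.08 -0.01 -0.38 0 0 0
end err mm [ 0.0145  0.0354 -0.0017] maxstep 3.8856481100317954 0.007541176226266228
0 0.17 0 -0.25 0 0 0
end err mm [ 0.0147 -0.0051  0.0213] maxstep 3.0018994288862784 0.030164704905064912
0 1.16 0 -1.22 0 -4 0
end err mm [ 0.0085  0.0009 -0.0068] maxstep 16.841133878529252 3.984034965933124
0 1.16 0 -1.22 0 -4 0
end err mm [ 0.0027  0.005  -0.0353] maxstep 16.867882610713224 3.984034965933124
0 1.16 0 -1.23 0 -4 0
end err mm [-0.0012 -0.0382  0.0251] maxstep 16.89382136447677 3.984034965933124
0 1.16 0 -1.22 0 -4 0
end err mm [-0.0061 -0.0381 -0.0037] maxstep 16.851328561845737 3.9840349659331253
0 1.16 0 -1.22 0 -4 0
end err mm [-0.0106 -0.04   -0.0325] maxstep 16.880531075904102 3.9840349659331253
0 1.17 0 -1.22 0 -4 0
end err mm [-0.0179  0.0527 -0.0352] maxstep 16.908858304835814 3.9840349659331262
0 1.16 0 -1.23 0 -4 0
end err mm [-0.0207  0.0278  0.0347] maxstep 16.862545055216035 3.984034965933124
0 1.16 0 -1.22 0 -4 0
end err mm [-0.0236  0.02    0.0069] maxstep 16.81653690009635 3.9840349659331245
```

Call:
play_rows --series "0 -0.08 -0.01 -0.38 0 0 0;0 -0.08 -0.01 -0.38 0 0 0;0 -0.07 0 -0.38 0 0 0;0 -0.08 -0.01 -0.38 0 0 0;0 0.17 0 -0.25 0 0 0;0 0.58 0 -0.61 0 -2 0;0 1.16 0 -1.22 0 -4 0;0 1.16 0 -1.22 0 -4 0;0 1.16 0 -1.22 0 -4 0;0 1.16 0 -1.22 0 -4 0;0 0.58 0 -0.61 0 -2 0;0 0 0 0 0 0 0"

```text
clock: 10.85
tcp_pos: [0.5891, -0.1019, 0.1392]
orientation: [-0.093, 0.688, 0.714, 0.091]
wrist_force: [0.4, -1.2, -3.0]
finger_gap: 0.0191
```

```bash
cat > look.py <<'E'
from h import *
import sys
k=sys.argv[1]; th=float(sys.argv[2])
s=get_state();p,r=now();e=fl(th);print(s['clock'],s['joint_pos'],p,e[0],s['finger_gap'],s['wrist_force'])
print((r.inv()*e[1]).as_rotvec(True))
a=cams.read_camera('wrist')[:,:,::-1]; cv2.imwrite(f'pics/w{k}.png',a)
a=cams.read_camera('side')[:,:,::-1]; cv2.imwrite(f'pics/s{k}.png',cv2.resize(a[60:280,200:460],None,fx=2.6,fy=2.6,interpolation=2))
E
python3 look.py 20 20
```

```text
10.85 [-0.417   0.48   -0.0073  1.1982  0.2348  1.1028] [ 0.5891 -0.1019  0.1392] [ 0.589  -0.104   0.1379] 0.01908525303468163 [ 0.3834 -1.2161 -3.0096]
[0.0798 0.0535 0.1583]
```

View pics/w20.png

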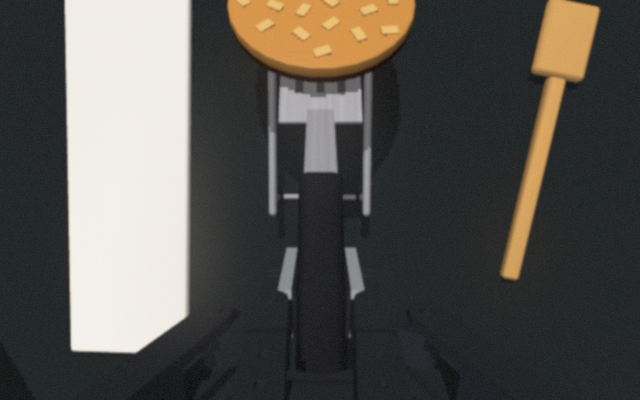

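View pics/s20.png

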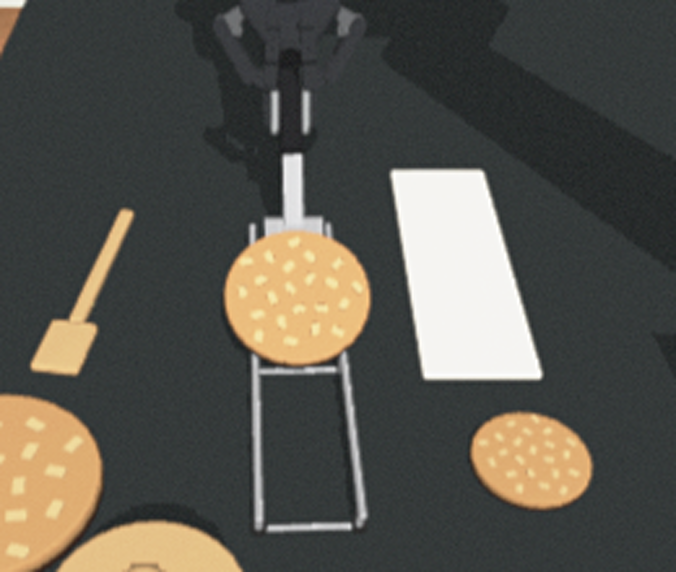

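Call:
play_rows --series "0 0.58 0 -0.61 0 -2 0;0 1.16 0 -1.22 0 -4 0;0 1.16 0 -1.22 0 -4 0;0 1.16 0 -1.22 0 -4 0;0 1.16 0 -1.22 0 -4 0;0 1.16 0 -1.22 0 -4 0;0 1.16 0 -1.22 0 -4 0;0 1.16 0 -1.22 0 -4 0;0 0.58 0 -0.61 0 -2 0;0 0 0 0 0 0 0"

```text
clock: 12.2
tcp_pos: [0.5857, -0.012, 0.2358]
orientation: [0.106, 0.686, 0.712, -0.102]
wrist_force: [0.0, 0.8, -0.9]
finger_gap: 0.0191
```

```bash
python3 look.py 52 52
```

```text
12.2 [-0.017   0.34    0.0182  1.2322 -0.296   1.5145] [ 0.5857 -0.012   0.2358] [ 0.5859 -0.014   0.2361] 0.019064995322773934 [ 0.0355  0.7936 -0.9167]
[ 0.0503 -0.0144  0.1016]
```

View pics/w52.png

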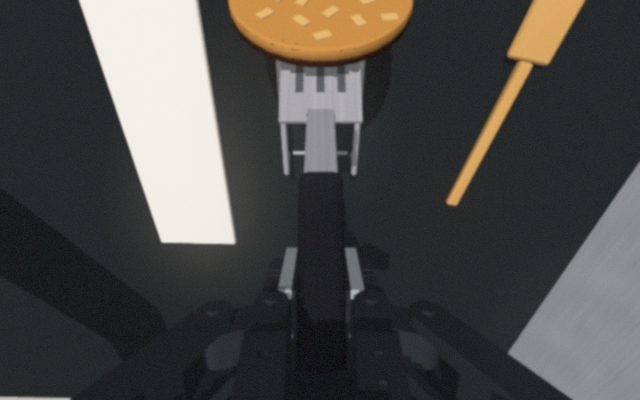

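View pics/s52.png

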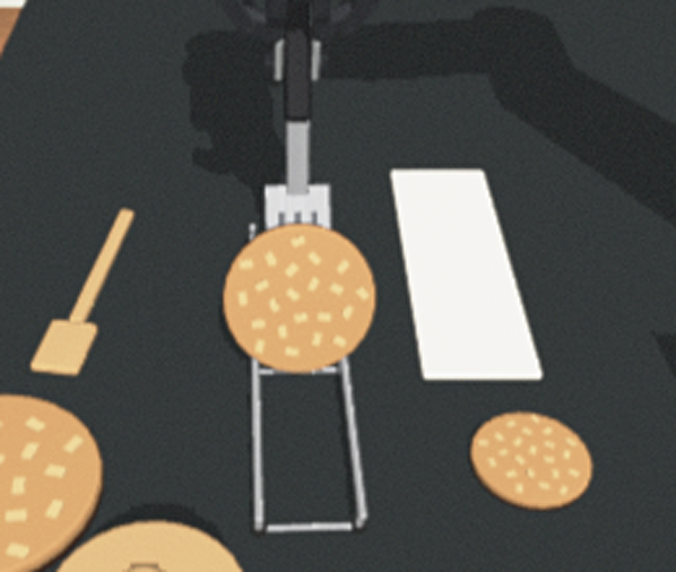

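Call:
play_rows --series "0 0.58 0 -0.61 0 -2 0;0 1.16 0 -1.22 0 -4 0;0 1.16 0 -1.22 0 -4 0;0 1.16 0 -1.22 0 -4 0;0 1.16 0 -1.22 0 -4 0;0 1.16 0 -1.22 0 -4 0;0 1.16 0 -1.22 0 -4 0;0 0.58 0 -0.61 0 -2 0;0 0 0 0 0 0 0"

```text
clock: 13.42
tcp_pos: [0.5818, 0.0997, 0.2694]
orientation: [0.275, 0.641, 0.665, -0.266]
wrist_force: [-0.2, 0.3, -2.0]
finger_gap: 0.0193
```

```bash
python3 look.py 80 80
```

```text
13.425 [ 0.3552  0.564   0.261   1.5721 -0.7364  2.0067] [0.5818 0.0997 0.2694] [0.582  0.0974 0.2711] 0.01927308403362122 [-0.1629  0.2739 -2.0477]
[0.0429 0.0209 0.1338]
```

View pics/w80.png

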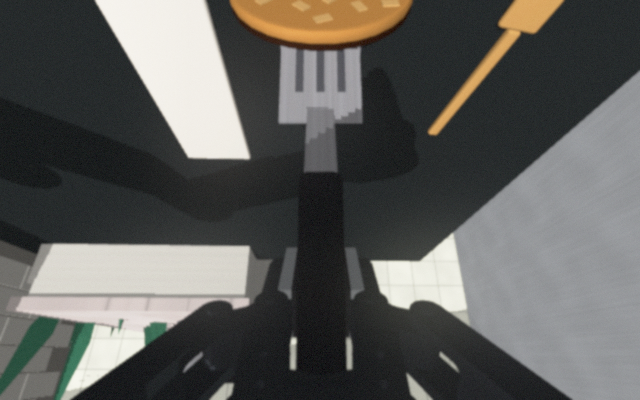

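View pics/s80.png

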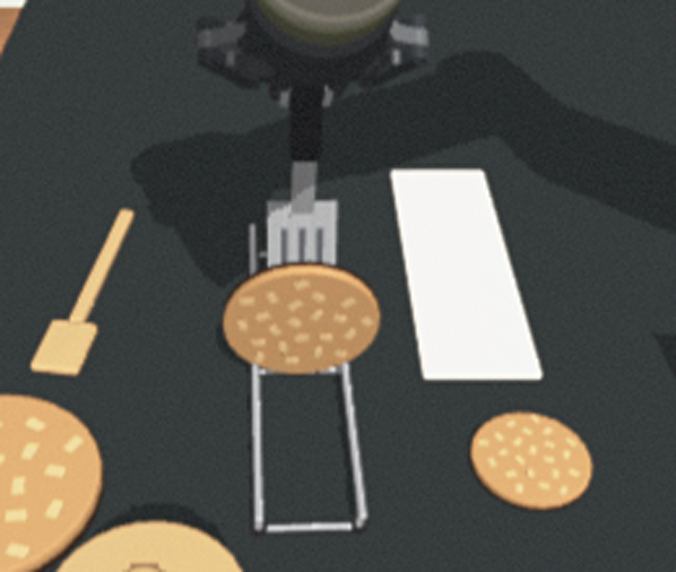

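Call:
play_rows --series "0 0.58 0 -0.61 0 -2 0;0 1.16 0 -1.22 0 -4 0;0 1.16 0 -1.22 0 -4 0;0 1.16 0 -1.22 0 -4 0;0 1.16 0 -1.22 0 -4 0;0 0.58 0 -0.61 0 -2 0;0 0 0 0 0 0 0"

```text
clock: 14.4
tcp_pos: [0.5789, 0.1817, 0.2594]
orientation: [0.386, 0.585, 0.607, -0.374]
wrist_force: [-0.2, 0.1, -0.7]
finger_gap: 0.019
```

```bash
python3 look.py 100 100
```

```text
14.4 [ 0.5418  0.9078  0.586   2.0547 -0.9148  2.49  ] [0.5789 0.1817 0.2594] [0.5791 0.1807 0.2616] 0.019029808232941196 [-0.2122  0.0907 -0.7232]
[0.0013 0.0112 0.066 ]
```

View pics/w100.png

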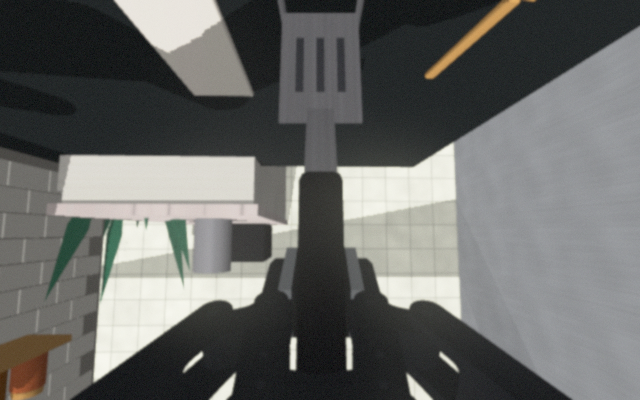

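View pics/s100.png

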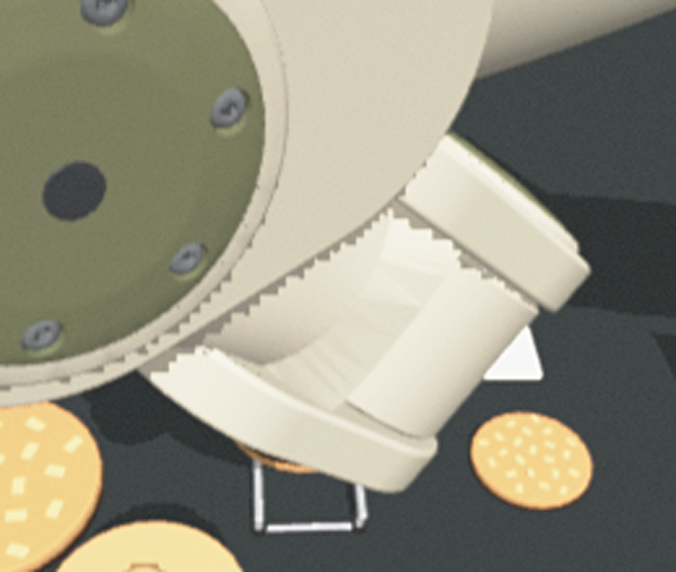

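Run:
```python
from h import *
P=rows(now(),turner((.50,-.07,.25),92.2,30,35),10,0,1)
print();P=rows(P,turner((.4223,-.0993,.085),92.4,0,35),8,0,1)
```

```text
0 -1 -0.9 2.3 0 7 0;
0 -1.2 -0.9 2.2 0 7 0;
0 -1.4 -0.8 2 0 7 -0.1;
0 -1.8 -0.9 1.8 0 7 0;
0 -1.9 -0.9 1.5 0 7 0;
0 -2.1 -0.9 1.4 0 7 -0.1;
0 -2.2 -0.9 1.1 0 7 0;
0 -2.3 -0.8 0.7 0 6.9 0;
0 -2.5 -0.9 0.5 0 7 0;
0 -2.5 -0.9 0.2 0 7 -0.1
end err mm [ 0.1228 -0.4176  0.3778] maxstep 26.33890101326667 6.993504577644806

0 -0.5 -1 2 0 3.8 0;
0 -0.6 -1 2 0 3.7 0;
0 -0.8 -1 2 0 3.8 -0.1;
0 -0.9 -0.9 1.9 0 3.7 0;
0 -1 -1 1.8 0 3.8 0;
0 -1.1 -1 1.8 0 3.7 0;
0 -1.3 -1 1.7 0 3.8 0;
0 -1.3 -1 1.6 0 3.7 -0.1
end err mm [-0.1285  0.219  -0.4001] maxstep 23.130205601727752 3.754364788606039
```

Call:
play_rows --series "0 -1 -0.9 2.3 0 7 0;0 -1.2 -0.9 2.2 0 7 0;0 -1.4 -0.8 2 0 7 -0.1;0 -1.8 -0.9 1.8 0 7 0;0 -1.9 -0.9 1.5 0 7 0;0 -2.1 -0.9 1.4 0 7 -0.1;0 -2.2 -0.9 1.1 0 7 0;0 -2.3 -0.8 0.7 0 6.9 0;0 -2.5 -0.9 0.5 0 7 0;0 -2.5 -0.9 0.2 0 7 -0.1;0 0 0 0 0 0 0"

```text
clock: 15.88
tcp_pos: [0.4991, -0.0742, 0.2516]
orientation: [-0.03, 0.695, 0.718, 0.029]
wrist_force: [-0.2, -0.5, -0.5]
finger_gap: 0.0189
```

Run:
```python
from h import *
cv2.imwrite('pics/s5.png',cams.read_camera('side')[:,:,::-1]);cv2.imwrite('pics/t5.png',cams.read_camera('top')[:,:,::-1]);print(get_state()['clock'],now()[0])
```

```text
15.975 [ 0.4995 -0.0711  0.2514]
```

View pics/s5.png

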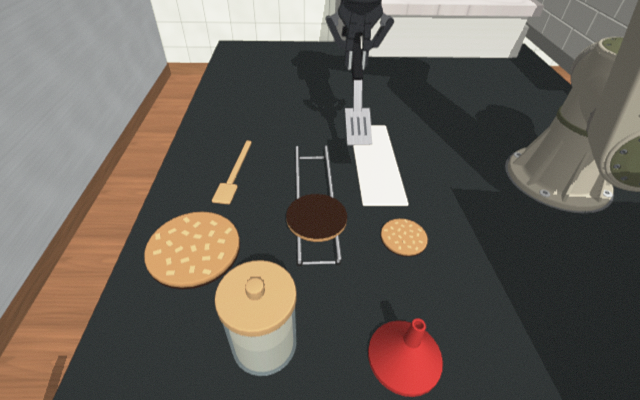

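View pics/t5.png

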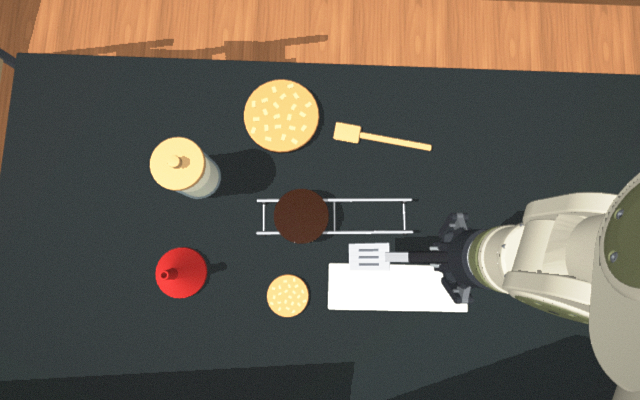

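Call:
play_rows --series "0 -0.5 -1 2 0 3.8 0;0 -0.6 -1 2 0 3.7 0;0 -0.8 -1 2 0 3.8 -0.1;0 -0.9 -0.9 1.9 0 3.7 0;0 -1 -1 1.8 0 3.8 0;0 -1.1 -1 1.8 0 3.7 0;0 -1.3 -1 1.7 0 3.8 0;0 -1.3 -1 1.6 0 3.7 -0.1;0 0 0 0 0 0 0;0 0 0 0 0 0 0"

```text
clock: 17.23
tcp_pos: [0.4226, -0.0983, 0.0855]
orientation: [-0.216, 0.659, 0.69, 0.207]
wrist_force: [-0.0, -0.5, -0.9]
finger_gap: 0.0192
```

Run:
```python
from h import *
s=get_state();p,r=now();e=turner((.4223,-.0993,.0385),92.4,0,35);print(s['clock'],p,(r.inv()*e[1]).as_rotvec(True))
cv2.imwrite('pics/w6.png',cams.read_camera('wrist')[:,:,::-1])
P=rows((p,r),(e[0]+[0,0,.006],e[1]),3,0)
rows(P,e,2,0)
```

```text
17.225 [ 0.4226 -0.0983  0.0855] [-0.0565  0.2258  0.168 ]
0 -0.81 -0.01 1.1 0 0.1 0.1;
0 -0.81 -0.02 1.11 0 0.1 0;
0 -0.81 -0.01 1.1 -0.1 0 0.1
end err mm [-0.0237  0.0209 -0.0294] maxstep 13.678319778139604 0.09568797596312308
0 -0.17 0 0.24 0 0 0;
0 -0.17 0 0.25 0 0 0
end err mm [-0.0229  0.0437  0.0066] maxstep 2.985341852137507 0.02993226876739738
```

View pics/w6.png

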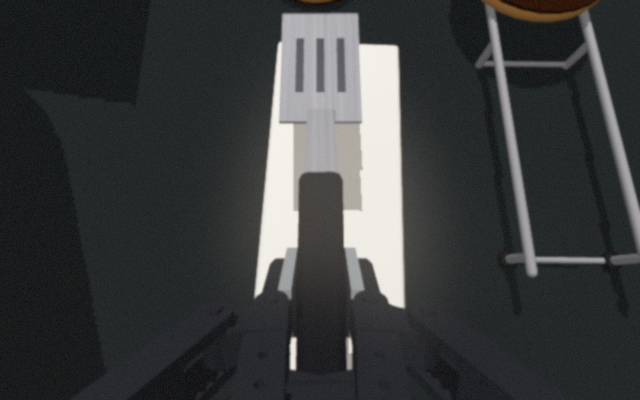

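Call:
play_rows --series "0 -0.81 -0.01 1.1 0 0.1 0.1;0 -0.81 -0.02 1.11 0 0.1 0;0 -0.81 -0.01 1.1 -0.1 0 0.1;0 -0.17 0 0.24 0 0 0;0 -0.17 0 0.25 0 0 0;0 0 0 0 0 0 0;0 0 0 0 0 0 0"

```text
clock: 18.15
tcp_pos: [0.4216, -0.0998, 0.0379]
orientation: [-0.217, 0.661, 0.687, 0.209]
wrist_force: [-0.5, -0.3, 0.4]
finger_gap: 0.0194
```

Call:
play_rows --series "60 0 0 0 0 0 0;100 0 0 0 0 0 0;100 0 0 0 0 0 0;100 0 0 0 0 0 0;100 0 0 -1 0 0 0;100 0 0 -2.5 0 0 0;100 0 0 -3 0 0 0;100 0 0 -3 0 0 0;100 -1 0 -3 0 0 0;100 -2 0 -3 0 0 0;100 0 0 0 0 0 0;100 0 0 0 0 0 0"

```text
clock: 19.65
tcp_pos: [0.4258, -0.213, 0.1472]
orientation: [-0.218, 0.661, 0.687, 0.209]
wrist_force: [-0.3, -0.2, -0.1]
finger_gap: 0.0853
```

Run:
```python
from h import *
for n in('top','side'): cv2.imwrite(f'pics/{n}7.png',cams.read_camera(n)[:,:,::-1])
s=get_state();print(s['clock'],s['tcp_pos'],s['wrist_force'])
im=cv2.imread('pics/top7.png');cv2.imwrite('pics/t7c.png',cv2.resize(im[180:320,250:480],None,fx=3.4,fy=3.4,interpolation=2))
b=im.astype(int);m=((b[...,2]<90)&(b[...,2]-b[...,0]>20));m[:150]=0;m[260:]=0;m[:,:260]=0;m[:,345:]=0
n,l,st,c=cv2.connectedComponentsWithStats(m.astype(np.uint8));i=1+np.argmax(st[1:,4]);print(st[i],c[i],ray('top',c[i],.042))
```

```text
19.75 [ 0.4256 -0.2122  0.1471] [0.2457 0.4561 0.03  ]
[ 274  189   55   55 2251] [300.6606 214.9929] [[0.5812 0.1623 0.042 ]]
```

View pics/t7c.png

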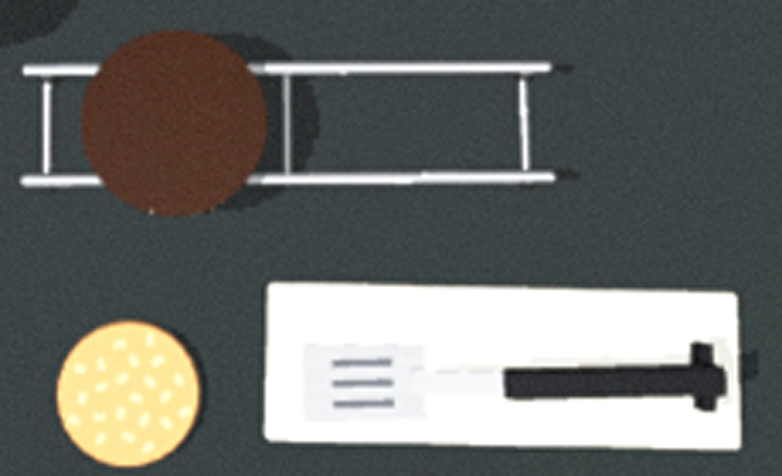

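View pics/side7.png

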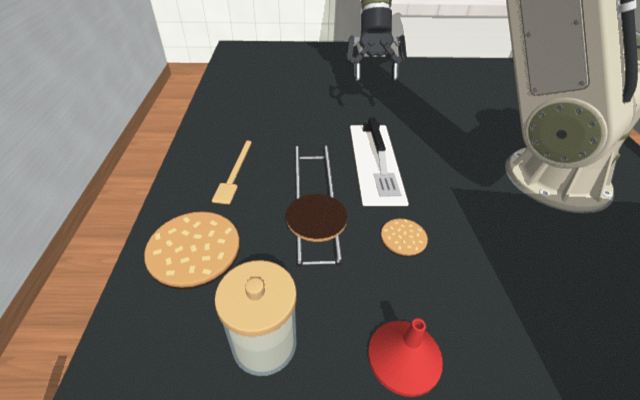

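The chocolate side is up, with the biscuit flat on both runners (crop centre (174,122)). The turner lies on the tile as before, with its handle at (504–725, 383) in the crop. The bystanders haven't moved and the arm is clear, so I'm handing in.

```bash
python3 -c "
from workcell import workorder
print(workorder.hand_in())"
```

```text
the job is handed in; nothing more can be done
None
```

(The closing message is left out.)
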